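# Set the stock tags of the reagent bins

## Task

Each stock bin on the board has a hinged tag, red on one face and green on the other. With a fingertip push over every tag that is wrong, so that the bins that are full (a bottle in both compartments) show green face up, leaning right, and all other bins show red face up, leaning left, each tag resting fully over to its side. Only push the tags: do not pick up, tip or shift the bottles or the things lying round the board.

Things in the scene. Friction and masses are not known exactly. Their poses are not given: they have to be found in the camera images.
- board: Fixed flat aluminium board, 172 x 516 x 6 mm, carrying the four bins side by side along its own y. Origin at its underside, 32 mm nearer the robot than its middle; x points away from the robot, y along the row to the left, z up.
- bin_1: Fixed white foot (150 x 112 x 3 mm) with tag stand and, at x = +56 to +100 mm, a grey open bin (84 mm along y, rim at 29 mm) with two compartments centred at x = 78, y = +20 and -20 mm; full when both hold a bottle. Its place in the row (130 mm pitch) is random. Origin at its underside, below the tag's hinge; x away from the robot, y left.
- tag_1_hinge (a point): Middle of the hinge axis of the tag of bin_1, 40 mm above that bin's origin (46 mm above the table); the axis runs along the bin's x. The leaf is 60 mm wide along the axis, 4 mm thick, and reaches 48 mm from the axis. Posts at 34 to 40 mm either side along x rise 8 mm above the axis; rest arms under the tag reach 16 mm out in y and 9 mm above the axis.
- tag_1 (a joint): Tag of bin_1, rad. 0: leans left (+y) 50 deg off upright, red face up; 0.87 upright; 1.745: leans right (-y), green up. Free edge then 37 mm out, 31 mm above the axis; 50 mm gap to a neighbour's. 30 g, swings freely, falls to the side it leans to (may still fall at the start). To flip, push the free edge from outside, inward and upward along its arc, past upright; a level push may bind.
- bin_2: Fixed white foot (150 x 112 x 3 mm) with tag stand and, at x = +56 to +100 mm, a grey open bin (84 mm along y, rim at 29 mm) with two compartments centred at x = 78, y = +20 and -20 mm; full when both hold a bottle. Its place in the row (130 mm pitch) is random. Origin at its underside, below the tag's hinge; x away from the robot, y left.
- tag_2_hinge (a point): Middle of the hinge axis of the tag of bin_2, 40 mm above that bin's origin (46 mm above the table); the axis runs along the bin's x. The leaf is 60 mm wide along the axis, 4 mm thick, and reaches 48 mm from the axis. Posts at 34 to 40 mm either side along x rise 8 mm above the axis; rest arms under the tag reach 16 mm out in y and 9 mm above the axis.
- tag_2 (a joint): Tag of bin_2, rad. 0: leans left (+y) 50 deg off upright, red face up; 0.87 upright; 1.745: leans right (-y), green up. Free edge then 37 mm out, 31 mm above the axis; 50 mm gap to a neighbour's. 30 g, swings freely, falls to the side it leans to (may still fall at the start). To flip, push the free edge from outside, inward and upward along its arc, past upright; a level push may bind.
- bin_3: Fixed white foot (150 x 112 x 3 mm) with tag stand and, at x = +56 to +100 mm, a grey open bin (84 mm along y, rim at 29 mm) with two compartments centred at x = 78, y = +20 and -20 mm; full when both hold a bottle. Its place in the row (130 mm pitch) is random. Origin at its underside, below the tag's hinge; x away from the robot, y left.
- tag_3_hinge (a point): Middle of the hinge axis of the tag of bin_3, 40 mm above that bin's origin (46 mm above the table); the axis runs along the bin's x. The leaf is 60 mm wide along the axis, 4 mm thick, and reaches 48 mm from the axis. Posts at 34 to 40 mm either side along x rise 8 mm above the axis; rest arms under the tag reach 16 mm out in y and 9 mm above the axis.
- tag_3 (a joint): Tag of bin_3, rad. 0: leans left (+y) 50 deg off upright, red face up; 0.87 upright; 1.745: leans right (-y), green up. Free edge then 37 mm out, 31 mm above the axis; 50 mm gap to a neighbour's. 30 g, swings freely, falls to the side it leans to (may still fall at the start). To flip, push the free edge from outside, inward and upward along its arc, past upright; a level push may bind.
- bin_4: Fixed white foot (150 x 112 x 3 mm) with tag stand and, at x = +56 to +100 mm, a grey open bin (84 mm along y, rim at 29 mm) with two compartments centred at x = 78, y = +20 and -20 mm; full when both hold a bottle. Its place in the row (130 mm pitch) is random. Origin at its underside, below the tag's hinge; x away from the robot, y left.
- tag_4_hinge (a point): Middle of the hinge axis of the tag of bin_4, 40 mm above that bin's origin (46 mm above the table); the axis runs along the bin's x. The leaf is 60 mm wide along the axis, 4 mm thick, and reaches 48 mm from the axis. Posts at 34 to 40 mm either side along x rise 8 mm above the axis; rest arms under the tag reach 16 mm out in y and 9 mm above the axis.
- tag_4 (a joint): Tag of bin_4, rad. 0: leans left (+y) 50 deg off upright, red face up; 0.87 upright; 1.745: leans right (-y), green up. Free edge then 37 mm out, 31 mm above the axis; 50 mm gap to a neighbour's. 30 g, swings freely, falls to the side it leans to (may still fall at the start). To flip, push the free edge from outside, inward and upward along its arc, past upright; a level push may bind.
- bottle_1: White plastic bottle with yellow cap, 30 mm diameter, 60 mm tall, standing loose in a bin compartment; origin at the centre of its underside, z up. Not to be moved.
- bottle_2: White plastic bottle with yellow cap, 30 mm diameter, 60 mm tall, standing loose in a bin compartment; origin at the centre of its underside, z up. Not to be moved.
- bottle_3: White plastic bottle with yellow cap, 30 mm diameter, 60 mm tall, standing loose in a bin compartment; origin at the centre of its underside, z up. Not to be moved.
- bottle_4: White plastic bottle with yellow cap, 30 mm diameter, 60 mm tall, standing loose in a bin compartment; origin at the centre of its underside, z up. Not to be moved.
- bottle_5: White plastic bottle with yellow cap, 30 mm diameter, 60 mm tall, standing loose in a bin compartment; origin at the centre of its underside, z up. Not to be moved.
- marker: Loose marker pen, 13 x 137 x 14 mm, with black cap, lying in front of the board; origin under its middle. Bystander.
- timer: Loose white bench timer, 72 x 62 x 18 mm, in front of the board; origin under its middle. Bystander.
- tape_roll: Loose yellow tape roll lying flat, 58 mm diameter, 19 mm high, to the right of the board; origin under its middle. Bystander.

How it is judged (in metres and radians):
At the end, for the whole second after the job is handed in: Both full bins' tags lean fully right with green up, both other bins' tags lean fully left with red up (each within about 8 degrees of its stop and at rest); every bottle, the marker, timer and tape roll are within 20 mm of where they stood, bottles upright within 0.2 rad (value of joint each of tag_1, tag_2 above 1.6 rad and value of joint each of tag_3, tag_4 below 0.145 rad and velocity of joint tag_1 between -0.1 and 0.1 rad/s and velocity of joint tag_2 between -0.1 and 0.1 rad/s and velocity of joint tag_3 between -0.1 and 0.1 rad/s and velocity of joint tag_4 between -0.1 and 0.1 rad/s and distance of each of bottle_1, bottle_2, bottle_3, bottle_4, bottle_5, marker, timer, tape_roll from where it was at the start of the episode below 0.02 m and angle between each of bottle_1, bottle_2, bottle_3, bottle_4, bottle_5's own z axis and vertical below 0.2 rad); the robot touches nothing.
It fails at once if a bottle or bystander is lifted, carried or shifted more than 20 mm (distance of any of bottle_1, bottle_2, bottle_3, bottle_4, bottle_5, marker, timer, tape_roll from where it was at the start of the episode above 0.02 m).
It fails at once if a bottle is tipped (angle between any of bottle_1, bottle_2, bottle_3, bottle_4, bottle_5's own z axis and vertical above 0.4 rad).
It also fails if it takes over 54 s, if anything falls off the work surface, if the arm or the gripper's body presses on something with over 40 N, if the wrist force passes 120 N, or if a joint passes its speed limit or range.

## Robot

A 6-joint arm with a two-finger parallel gripper is mounted at the origin on a cart in front of the work surface, level with it; the furniture and walls round the work are solid. World frame = base frame: x ahead of the robot, y to its left, z up, the work surface at z = 0. Lengths are in m, angles in degrees, forces in N, time in s.
With the tool pointing down it reaches from about 0.4 to 0.825 m from the base axis. Payload 7 kg.
Tool frame: the origin (TCP) lies at the very end of the fingers, on their centre line; the grasp point (between the pads) lies 19 mm behind it (ctrl.hold_point_z is the distance from the TCP to the grasp point, in m); z points along the fingers, y is the line along which they close (so a half turn about z gives the same grasp; the last joint's range is limited). The gripper opens to 88 mm and grips with 3 to 60 N. Pads are 19 mm wide; open, the fingers measure 130 mm over their backs; the gripper's body (78 mm by 193 mm) begins 47 mm behind the grasp point.
Start: joints at [-47.951, 20.546, 0.682, 0, -70.136, -16.507], TCP at [0.291, -0.609, 0.227] pointing down, gripper open.
Joint ranges: [-176.03, 176.03], [-82.01, 121.73], [-58.28, 71.71], [-173.87, 95.51], [-174.79, -0.11], [-173.66, 173.66]. Speed limits (degrees/s): [136.94, 136.94, 172.46, 180, 180, 180].

## Interface

Orientations are given as [roll, pitch, yaw] about the fixed x, y, z axes, in that order (R = Rz(yaw) Ry(pitch) Rx(roll)).
In Python, from plant import sensors, viewer, workorder, ctrl gives the robot as it stands.
- The arm moves only by the shell command python3 -m pendant 'ROWS'. ROWS is JSON, a list of rows, each a list of 3 entries, a list of its own where there are three numbers: the opening, from -1 (shut) to 1 (fully open), so that 0 is half open, then the shift along the tool's x, y, z in m, then the turn, a rotation vector about the tool's x, y, z in degrees. A call has 1 to 10 rows; each row is the pose to reach, as a shift and turn from the pose commanded when the call began, along the tool's axes at that moment; what a row does not reach only later rows make up. A row lasts 1/12 s, in which the tool goes at most 41.7 mm and 7.16 degrees, less where a joint would pass 70% of its speed; a pose out of reach is approached as far as the arm can. A call with a gripper value outside its range is refused whole. The fingers move at their own pace and stop on an object; the grip force is fixed at half the most. Time passes only in rows, so rows that repeat a pose let the fingers close. It gives the time, the measured TCP pose, the force, the opening and the grip force at its end, in the units of the state.
- sensors.get_obs(): the state, without advancing time (a new reading comes with each control period).
- viewer.snapshot(name): name is "side" or "top"; returns the picture (400x640x3 uint8, red, green, blue); there is no depth.
- viewer.camera_params(name): a dict with "fx", "fy", "cx", "cy" (pixels), "extrinsics" (4x4, takes a point from world to camera coordinates). Camera axes: x right, y up, looking along -z (the intrinsics and any distortion apply to the point x, -y, -z); pixel columns grow to the right and rows downward; lengths in m; the calibration is good to about 2 mm. A picture is of the moment at which its call begins. camera_params takes no time and is no camera call.
- workorder.close_job(): hands the job in; it is judged then, once.
The state is a dict: "clock": time; "joint_pos": joint angles; "qvel": joint speeds; "tau": joint torques, N m; "tool_pos": TCP position; "orientation": TCP orientation; "force": force on the tool from outside, world axes, zero at the start; "moment": the same for the moment, N m; "opening": finger opening in m; "gripper_force": force on a finger pad.
Only numpy, scipy, OpenCV 4.12 (cv2) and the standard library are available. Lean on these libraries where they do the work, as an engineer would, in place of code of your own. Each camera call takes 0.05 s, during which the arm holds its last target. There are 200 camera calls.

## Working session

There is one attempt and no reset: what is moved stays moved. The work goes in short steps, Python scripts to look and compute and a shell command to move; the robot and the scene stay as the last step left them, time stands still between calls to the robot, and variables do not carry over. Pictures are saved under pics/ and viewed, at most 10 in all, crops included, and the job is handed in when it is done.

```bash
mkdir -p pics
python3 - <<'E'
from plant import sensors, viewer
import cv2
for n in("top","side"):
    cv2.imwrite(f"pics/{n}0.png",viewer.snapshot(n)[:,:,::-1]); p=viewer.camera_params(n); print(n,p)
o=sensors.get_obs();print(o)
E
```

```text
top {'fx': 405.8410247326898, 'fy': 405.8410247326898, 'cx': 315.9929652299552, 'cy': 198.73757322553388, 'extrinsics': array([[ 0.00708405, -0.99975041,  0.02118796, -0.04741856],
       [ 0.99915189,  0.00793611,  0.0404045 , -0.48138654],
       [-0.04056256,  0.02088376,  0.99895873, -1.09946883],
       [ 0.        ,  0.        ,  0.        ,  1.        ]])}
side {'fx': 437.81880019162924, 'fy': 437.81880019162924, 'cx': 325.3285557507538, 'cy': 199.428193779641, 'extrinsics': array([[-9.99844453e-01,  1.30658526e-02,  1.18471094e-02,
         4.82558634e-01],
       [ 3.82204049e-05, -6.70105113e-01,  7.42266216e-01,
        -6.18681166e-02],
       [ 1.76371496e-02,  7.42151211e-01,  6.70000381e-01,
        -1.01660134e+00],
       [ 0.00000000e+00,  0.00000000e+00,  0.00000000e+00,
         1.00000000e+00]])}
{'clock': 0.1, 'joint_pos': array([-4.79507290e+01,  2.05859841e+01,  6.39568045e-01, -1.74211588e-02,
       -7.01368826e+01, -1.65064608e+01]), 'qvel': array([-0.04920087, -0.18858749,  0.06922064,  0.08232341,  0.03968608,
        0.00722258]), 'tau': array([-2.49809134e-03, -5.84161270e+01,  2.93755549e+01,  7.01563999e+00,
        1.02069491e-02, -6.63121159e-05]), 'tool_pos': array([ 0.29082908, -0.60864615,  0.22573672]), 'orientation': array([ 1.79915481e+02, -7.96615057e-03, -1.54463115e+02]), 'force': array([-0.17190297,  0.33715553, -0.71624766]), 'moment': array([ 0.01122912, -0.04138424,  0.05971125]), 'gripper_force': 0.0, 'opening': 0.08797993405462373}
```

View pics/top0.png

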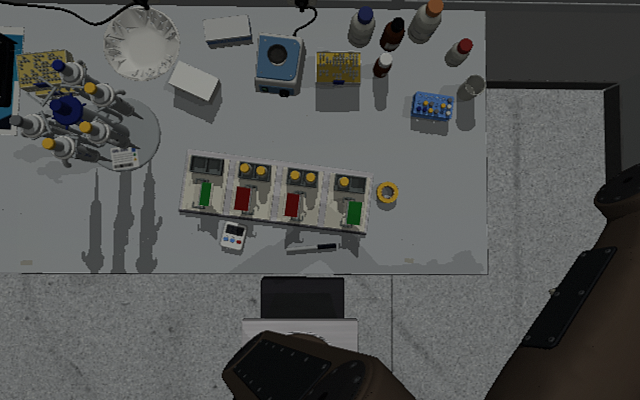

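View pics/side0.png

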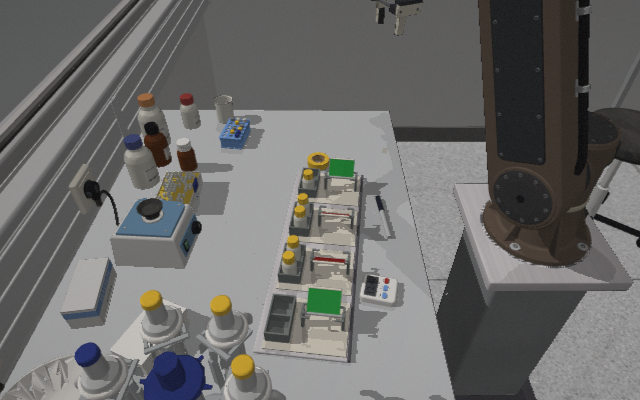

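The top view shows, left to right: bin A (tag ~(205,193)) is empty and green. B (242,199) and C (291,205) are full and red. D (354,213) has one bottle and is green. All four tags are wrong.

```bash
cat > m.py <<'E'
from plant import viewer
import cv2, numpy as np
from scipy.optimize import least_squares
def ray(n,u,v,z):
    p=viewer.camera_params(n);E=p['extrinsics'];R,t=E[:3,:3],E[:3,3];c=-R.T@t
    d=R.T@np.array([(u-p['cx'])/p['fx'],-(v-p['cy'])/p['fy'],-1]);return (c+d*(z-c[2])/d[2])[:2]
def blobs(n,img,lo,hi,roi,amin):
    h=cv2.cvtColor(img,cv2.COLOR_RGB2HSV);m=cv2.inRange(h,lo,hi)
    k=np.zeros_like(m);x0,y0,x1,y1=roi;k[y0:y1,x0:x1]=m[y0:y1,x0:x1]
    _,_,s,c=cv2.connectedComponentsWithStats(k);return sorted([(tuple(c[i].round(1)),int(s[i,4])) for i in range(1,len(s)) if s[i,4]>=amin])
def tags():
    im=viewer.snapshot("top");roi=(170,140,385,240)
    g=blobs("top",im,(45,120,40),(75,255,255),roi,40);r=blobs("top",im,(0,150,40),(8,255,255),roi,40)
    return im,[(c,a,'G') for c,a in g]+[(c,a,'R') for c,a in r]
E
python3 - <<'E'
from m import *
im,t=tags();t.sort()
pts=[]
for c,a,k in t:
    p=ray("top",*c,.063);pts.append(p);print(c,a,k,p.round(4))
s=np.array([-1 if k=='G' else 1 for *_,k in t]);pts=np.array(pts);i=np.arange(4)
def H(q): return q[:2]-np.outer(i,[-np.sin(q[2]),np.cos(q[2])])*.13
f=lambda q:(H(q)+np.outer(s*.0195,[-np.sin(q[2]),np.cos(q[2])])-pts).ravel()
r=least_squares(f,[.5,.25,-.1]);q=r.x;print("yaw",np.degrees(q[2]),"res mm",(r.fun*1e3).round(1));print(H(q).round(4))
# check: caps
for c,a in blobs("top",im,(20,150,80),(32,255,255),(170,140,375,200),10):
    p=ray("top",*c,.07);d=p-q[:2];cs,sn=np.cos(q[2]),np.sin(q[2]);print("cap bin frame",c,a,(1e3*np.array([cs*d[0]+sn*d[1],-sn*d[0]+cs*d[1]])).round(0))
E
```

```text
(np.float64(204.9), np.float64(193.6)) 204 G [0.4906 0.2452]
(np.float64(241.9), np.float64(198.4)) 292 R [0.4789 0.1496]
(np.float64(291.5), np.float64(204.8)) 261 R [0.4633 0.0209]
(np.float64(353.8), np.float64(212.6)) 284 G [ 0.4442 -0.1415]
yaw -6.8421888013619165 res mm [-0.4 -2.4  0.4  2.9  0.5  2.5 -0.5 -2.9]
[[ 0.4925  0.2622]
 [ 0.477   0.1331]
 [ 0.4615  0.004 ]
 [ 0.446  -0.1251]]
cap bin frame (np.float64(244.0), np.float64(167.3)) 61 [  80. -109.]
cap bin frame (np.float64(260.0), np.float64(170.1)) 61 [  78. -151.]
cap bin frame (np.float64(294.5), np.float64(174.6)) 57 [  78. -241.]
cap bin frame (np.float64(310.3), np.float64(176.8)) 59 [  78. -282.]
cap bin frame (np.float64(344.1), np.float64(181.1)) 62 [  78. -371.]
```

```bash
python3 -m pendant '[[-1,[-0.015,0.015,0],[0,0,-5]],[-1,[-0.04,0.04,0],[0,0,-11]],[-1,[-0.065,0.065,0],[0,0,-17]],[-1,[-0.09,0.09,0],[0,0,-23]],[-1,[-0.115,0.115,0],[0,0,-29]],[-1,[-0.14,0.14,0],[0,0,-35]],[-1,[-0.165,0.165,0],[0,0,-41]],[-1,[-0.19,0.19,0],[0,0,-47]],[-1,[-0.21,0.21,0],[0,0,-53]],[-1,[-0.22,0.22,0],[0,0,-57.6]]]'
cat >> m.py <<'E'
HN=np.array([[.4925,.2622],[.477,.1331],[.4615,.004],[.446,-.1251]])
def rel():
    # tool position in each hinge's frame, mm: board x, board y; height over axis
    from plant import sensors
    o=sensors.get_obs();a=np.radians(-6.84);R=np.array([[np.cos(a),np.sin(a)],[-np.sin(a),np.cos(a)]])
    for n,h in zip("ABCD",HN): print(n,(R@(o['tool_pos'][:2]-h)*1e3).round(1),end=" ")
    print("z",(o['tool_pos'][2]*1e3).round(1),"rpy",o['orientation'].round(1),"t",o['clock'],"F",o['force'].round(1))
E
python3 -c "from m import *;rel()"
```

```text
clock: 0.98
tool_pos: [0.3951, -0.3131, 0.2267]
orientation: [-180.0, 0.0, -96.4]
force: [-0.4, -0.4, -0.7]
opening: 0.0265
gripper_force: 0.0
A [ -28.1 -582.8] B [ -28.1 -452.7] C [ -28.1 -322.7] D [ -28.1 -192.7] z 226.7 rpy [-180.     0.   -96.4] t 0.9833 F [-0.4 -0.4 -0.7]
```

```bash
python3 -m pendant '[[-1,[-0.025,-0.008,0],[0,0,0]],[-1,[-0.06,-0.016,0],[0,0,0]],[-1,[-0.095,-0.024,0.02],[0,0,0]],[-1,[-0.12,-0.028,0.05],[0,0,0]],[-1,[-0.128,-0.028,0.085],[0,0,0]],[-1,[-0.128,-0.028,0.12],[0,0,0]],[-1,[-0.128,-0.028,0.145],[0,0,0]],[-1,[-0.128,-0.028,0.16],[0,0,0]],[-1,[-0.128,-0.028,0.165],[0,0,0]],[-1,[-0.128,-0.028,0.165],[0,0,0]]]'
python3 -c "from m import *;rel()
cv2.imwrite('pics/s1.png',cv2.resize(viewer.snapshot('side')[130:270,230:430],None,fx=4,fy=4)[:,:,::-1])"
```

```text
clock: 1.82
tool_pos: [0.4369, -0.1919, 0.0604]
orientation: [179.8, -0.0, -96.9]
force: [-0.0, -0.4, 0.2]
opening: 0.0002
gripper_force: 0.0
A [  -1.1 -457.5] B [  -1.1 -327.4] C [  -1.1 -197.4] D [ -1.1 -67.4] z 60.4 rpy [179.8  -0.  -96.9] t 1.8167 F [-0.  -0.4  0.2]
```

View pics/s1.png

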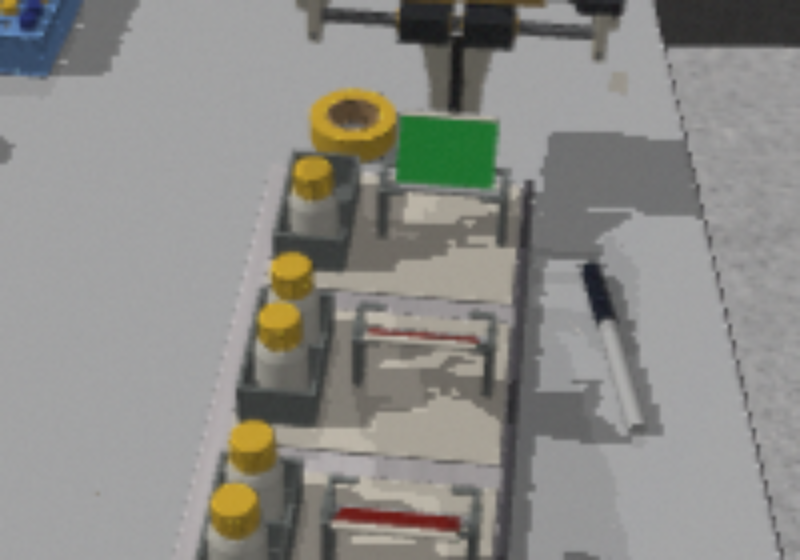

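The finger (closed, col ~455) stands behind D's green tag, clear of everything. Pushing it over.

```bash
python3 -m pendant '[[-1,[-0.012,0,0],[0,0,0]],[-1,[-0.022,0,-0.002],[0,0,0]],[-1,[-0.030,0,-0.009],[0,0,0]],[-1,[-0.038,0,-0.014],[0,0,0]],[-1,[-0.047,0,-0.017],[0,0,0]],[-1,[-0.057,0,-0.018],[0,0,0]],[-1,[-0.067,0,-0.018],[0,0,0]],[-1,[-0.075,0,-0.018],[0,0,0]],[-1,[-0.077,0,-0.03],[0,0,0]],[-1,[-0.077,0,-0.06],[0,0,0]]]'
python3 -c "from m import *;rel()
print(tags()[1])"
```

```text
clock: 2.7
tool_pos: [0.4443, -0.1144, 0.1186]
orientation: [179.6, -0.1, -96.8]
force: [-0.2, -0.3, -0.5]
opening: 0.0006
gripper_force: 0.0
A [  -3.  -379.7] B [  -3.  -249.6] C [  -3.  -119.6] D [-3.  10.4] z 118.6 rpy [ 1.796e+02 -1.000e-01 -9.680e+01] t 2.7 F [-0.2 -0.3 -0.5]
[((np.float64(204.9), np.float64(193.6)), 202, 'G'), ((np.float64(242.2), np.float64(193.1)), 154, 'R')]
```

```bash
python3 -m pendant '[[-1,[-0.02,-0.002,-0.02],[0,0,0]],[-1,[-0.055,-0.003,-0.02],[0,0,0]],[-1,[-0.095,-0.003,-0.02],[0,0,0]],[-1,[-0.135,-0.003,-0.02],[0,0,0]],[-1,[-0.175,-0.003,-0.02],[0,0,0]],[-1,[-0.215,-0.003,-0.02],[0,0,0]],[-1,[-0.255,-0.003,-0.02],[0,0,0]],[-1,[-0.29,-0.003,-0.02],[0,0,0]],[-1,[-0.31,-0.003,-0.02],[0,0,0]],[-1,[-0.315,-0.003,-0.02],[0,0,0]]]'
python3 -c "from m import *;rel()
im=viewer.snapshot('side');cv2.imwrite('pics/s2.png',cv2.resize(im[130:370,230:430],None,fx=2.5,fy=2.5)[:,:,::-1])"
```

```text
clock: 3.58
tool_pos: [0.4877, 0.2007, 0.141]
orientation: [-180.0, 0.0, -96.7]
force: [0.7, -0.5, -1.0]
opening: 0.0003
gripper_force: 0.0
A [  2.6 -61.6] B [ 2.6 68.4] C [  2.6 198.5] D [  2.6 328.5] z 141.0 rpy [-180.     0.   -96.7] t 3.5833 F [ 0.7 -0.5 -1. ]
```

View pics/s2.png

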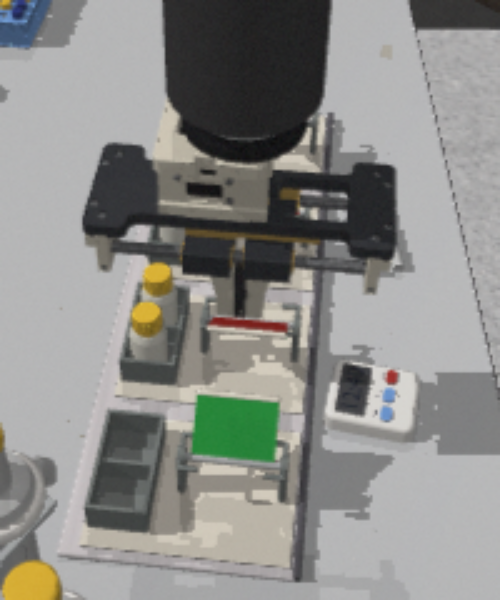

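The fingertips (~(240,300)) hang over the gap between B's red tag (250,325) and A's green tag (237,427). Lowering into the gap next.

```bash
python3 -m pendant '[[-1,[0.003,0.002,0.01],[0,0,0]],[-1,[0.003,0.002,0.03],[0,0,0]],[-1,[0.003,0.002,0.055],[0,0,0]],[-1,[0.003,0.002,0.07],[0,0,0]],[-1,[0.003,0.002,0.078],[0,0,0]],[-1,[0.003,0.002,0.08],[0,0,0]],[-1,[0.003,0.002,0.08],[0,0,0]]]'
python3 -c "from m import *;rel()"
```

```text
clock: 4.22
tool_pos: [0.4851, 0.1936, 0.0614]
orientation: [180.0, -0.0, -96.9]
force: [1.0, -0.6, 0.3]
opening: 0.0005
gripper_force: 0.0
A [  0.8 -69. ] B [ 0.8 61. ] C [  0.8 191.1] D [  0.8 321.1] z 61.4 rpy [180.   -0.  -96.9] t 4.2167 F [ 1.  -0.6  0.3]
```

```bash
python3 -m pendant '[[-1,[-0.014,0,0],[0,0,0]],[-1,[-0.024,0,-0.002],[0,0,0]],[-1,[-0.032,0,-0.009],[0,0,0]],[-1,[-0.040,0,-0.014],[0,0,0]],[-1,[-0.049,0,-0.017],[0,0,0]],[-1,[-0.059,0,-0.018],[0,0,0]],[-1,[-0.069,0,-0.018],[0,0,0]],[-1,[-0.077,0,-0.018],[0,0,0]],[-1,[-0.079,0,-0.03],[0,0,0]],[-1,[-0.079,0,-0.06],[0,0,0]]]'
python3 -c "from m import *;rel()"
```

```text
clock: 5.05
tool_pos: [0.4925, 0.2721, 0.1178]
orientation: [179.7, -0.3, -96.9]
force: [0.5, 1.1, -0.4]
opening: 0.0008
gripper_force: 0.0
A [-1.2  9.8] B [ -1.2 139.9] C [ -1.1 269.9] D [ -1.1 399.9] z 117.8 rpy [179.7  -0.3 -96.9] t 5.05 F [ 0.5  1.1 -0.4]
```

```bash
python3 -m pendant '[[-1,[0.015,0,0],[0,0,0]],[-1,[0.04,-0.001,0],[0,0,0]],[-1,[0.065,-0.001,0],[0,0,0]],[-1,[0.073,-0.001,0.005],[0,0,0]],[-1,[0.073,-0.001,0.025],[0,0,0]],[-1,[0.073,-0.001,0.045],[0,0,0]],[-1,[0.073,-0.001,0.057],[0,0,0]],[-1,[0.073,-0.001,0.06],[0,0,0]],[-1,[0.073,-0.001,0.06],[0,0,0]]]'
python3 -c "from m import *;rel()"
```

```text
clock: 5.8
tool_pos: [0.4865, 0.1999, 0.0605]
orientation: [179.9, -0.1, -96.9]
force: [-0.1, -0.9, 0.1]
opening: 0.0008
gripper_force: 0.0
A [  1.5 -62.6] B [ 1.5 67.4] C [  1.5 197.5] D [  1.5 327.5] z 60.5 rpy [ 1.799e+02 -1.000e-01 -9.690e+01] t 5.8 F [-0.1 -0.9  0.1]
```

```bash
python3 -m pendant '[[-1,[0.012,0,0],[0,0,0]],[-1,[0.022,0,-0.002],[0,0,0]],[-1,[0.030,0,-0.009],[0,0,0]],[-1,[0.038,0,-0.014],[0,0,0]],[-1,[0.047,0,-0.017],[0,0,0]],[-1,[0.057,0,-0.018],[0,0,0]],[-1,[0.067,0,-0.018],[0,0,0]],[-1,[0.075,0,-0.018],[0,0,0]],[-1,[0.077,0,-0.03],[0,0,0]],[-1,[0.077,0,-0.06],[0,0,0]]]'
python3 -c "from m import *;rel()"
```

```text
clock: 6.63
tool_pos: [0.4749, 0.1208, 0.1184]
orientation: [179.6, -0.3, -97.0]
force: [0.6, 0.4, -1.0]
opening: 0.0007
gripper_force: 0.0
A [  -0.7 -142.5] B [ -0.6 -12.4] C [ -0.6 117.6] D [ -0.6 247.6] z 118.4 rpy [179.6  -0.3 -97. ] t 6.6333 F [ 0.6  0.4 -1. ]
```

```bash
python3 -m pendant '[[-1,[0.015,0,0],[0,0,0]],[-1,[0.035,0,0],[0,0,0]],[-1,[0.049,0,0],[0,0,0]],[-1,[0.051,0,0.002],[0,0,0]],[-1,[0.051,0,0.02],[0,0,0]],[-1,[0.051,0,0.042],[0,0,0]],[-1,[0.051,0,0.056],[0,0,0]],[-1,[0.051,0,0.06],[0,0,0]],[-1,[0.051,0,0.06],[0,0,0]]]'
python3 -c "from m import *;rel()"
```

```text
clock: 7.38
tool_pos: [0.4708, 0.0722, 0.0603]
orientation: [179.9, -0.1, -96.9]
force: [-0.7, -0.0, -0.1]
opening: 0.0004
gripper_force: 0.0
A [   1.1 -191.2] B [  1.1 -61.2] C [ 1.1 68.8] D [  1.1 198.9] z 60.3 rpy [ 1.799e+02 -1.000e-01 -9.690e+01] t 7.3833 F [-0.7 -0.  -0.1]
```

```bash
python3 -m pendant '[[-1,[0.014,0,0],[0,0,0]],[-1,[0.024,0,-0.002],[0,0,0]],[-1,[0.032,0,-0.009],[0,0,0]],[-1,[0.040,0,-0.014],[0,0,0]],[-1,[0.049,0,-0.017],[0,0,0]],[-1,[0.059,0,-0.018],[0,0,0]],[-1,[0.069,0,-0.018],[0,0,0]],[-1,[0.077,0,-0.018],[0,0,0]],[-1,[0.079,0,-0.03],[0,0,0]],[-1,[0.079,0,-0.06],[0,0,0]]]'
python3 -m pendant '[[-1,[0,0,-0.03],[0,0,0]],[-1,[0.03,0,-0.06],[0,0,0]],[-1,[0.065,0,-0.08],[0,0,0]],[-1,[0.1,0,-0.09],[0,0,0]],[-1,[0.14,0,-0.1],[0,0,0]],[-1,[0.18,0,-0.1],[0,0,0]],[-1,[0.215,0,-0.1],[0,0,0]],[-1,[0.25,0,-0.1],[0,0,0]],[-1,[0.28,0,-0.1],[0,0,0]],[-1,[0.29,0,-0.1],[0,0,0]]]'
python3 -c "from m import *;rel()
im,t=tags();print(t);cv2.imwrite('pics/t3.png',cv2.resize(im[130:270,160:420],None,fx=3,fy=3)[:,:,::-1])"
```

```text
clock: 8.22
tool_pos: [0.4591, -0.0075, 0.1186]
orientation: [179.6, -0.2, -97.0]
force: [0.8, 0.4, -0.1]
opening: 0.0003
gripper_force: 0.0
clock: 9.05
tool_pos: [0.4261, -0.2969, 0.2209]
orientation: [179.9, -0.0, -97.0]
force: [-0.6, -0.7, 0.7]
opening: 0.0007
gripper_force: 0.0
A [   0.7 -563.1] B [   0.7 -433. ] C [   0.7 -303. ] D [   0.7 -173. ] z 220.9 rpy [179.9  -0.  -97. ] t 9.05 F [-0.6 -0.7  0.7]
[((np.float64(254.7), np.float64(200.1)), 226, 'G'), ((np.float64(304.4), np.float64(206.3)), 255, 'G'), ((np.float64(191.9), np.float64(192.0)), 325, 'R')]
```

View pics/t3.png

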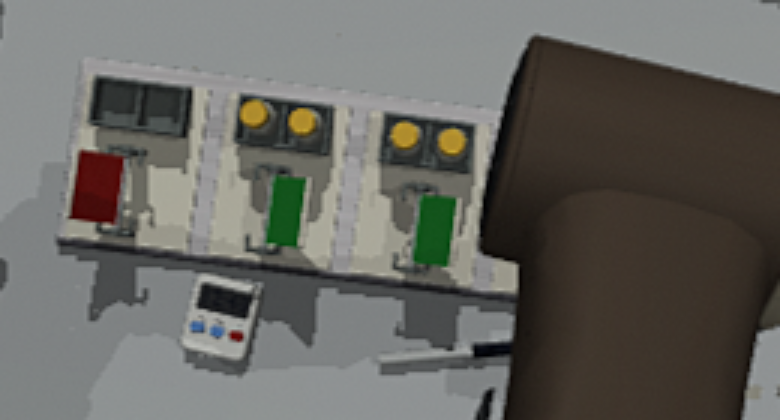

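A (97,187) shows red leaning left; B (287,211) and C (435,231) show green leaning right. The arm hides D, so I'm moving it further right to check.

```bash
python3 -m pendant '[[-1,[0.02,0.005,0],[0,0,0]],[-1,[0.055,0.015,0],[0,0,0]],[-1,[0.09,0.025,0],[0,0,0]],[-1,[0.125,0.035,0],[0,0,0]],[-1,[0.16,0.045,0],[0,0,0]],[-1,[0.195,0.055,0],[0,0,0]],[-1,[0.23,0.065,0],[0,0,0]],[-1,[0.265,0.075,0],[0,0,0]],[-1,[0.29,0.08,0],[0,0,0]],[-1,[0.3,0.08,0],[0,0,0]]]'
python3 -m pendant '[[-1,[0,0,0],[0,0,0]],[-1,[0,0,0],[0,0,0]],[-1,[0,0,0],[0,0,0]],[-1,[0,0,0],[0,0,0]],[-1,[0,0,0],[0,0,0]],[-1,[0,0,0],[0,0,0]]]'
python3 -c "from m import *
im,t=tags();print(t);cv2.imwrite('pics/t4.png',cv2.resize(im[130:270,160:420],None,fx=3,fy=3)[:,:,::-1])"
```

```text
clock: 9.93
tool_pos: [0.3104, -0.584, 0.2204]
orientation: [179.9, 0.0, -97.0]
force: [-0.0, -0.1, 0.2]
opening: 0.0003
gripper_force: 0.0
clock: 10.43
tool_pos: [0.3129, -0.581, 0.2221]
orientation: [-180.0, -0.0, -96.8]
force: [-0.2, 0.6, 0.5]
opening: 0.0005
gripper_force: 0.0
[((np.float64(254.7), np.float64(200.0)), 228, 'G'), ((np.float64(304.3), np.float64(206.3)), 256, 'G'), ((np.float64(192.0), np.float64(192.0)), 324, 'R'), ((np.float64(341.1), np.float64(210.8)), 230, 'R')]
```

View pics/t4.png

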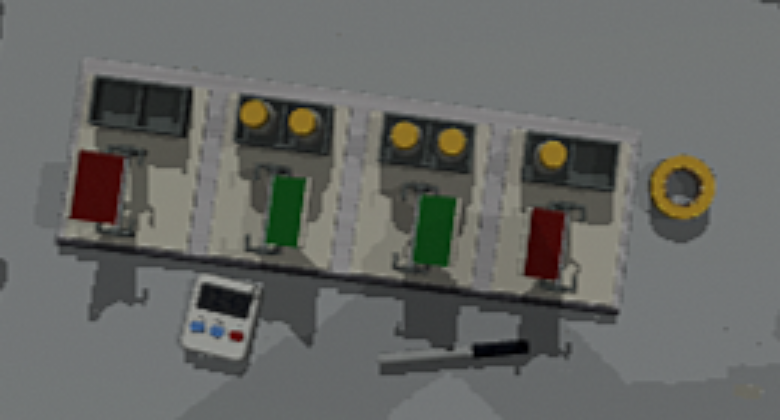

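All four tags are right: A and D red to the left, B and C green to the right. The bottles, timer, marker and tape roll look undisturbed.

```bash
python3 -c "from plant import workorder;print(workorder.close_job())"
```

```text
the job is handed in; nothing more can be done
None
```

I flipped all four tags and handed the job in at about 10.5 s: the two full bins show green leaning right, the other two show red leaning left, and the last picture shows nothing else disturbed (the hand-in returned no verdict).

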